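# Tilt the ruler out of the half-lidded desk box

### The arm

A 7-joint arm with a two-finger parallel gripper is mounted at the origin on the work surface; the furniture and walls round the work are solid. World frame = base frame: x ahead of the robot, y to its left, z up, the work surface at z = 0. Lengths are in m, angles in degrees, forces in N, time in s.
With the tool pointing down it reaches from about 0.425 to 0.875 m from the base axis. Payload 4.7 kg.
Tool frame: the origin (TCP) lies on the centre line of the jaws, within the pads' length; the fingertips stand 19 mm ahead of it and the grasp point (between the pads) is the TCP (ctrl.tcp_to_tips is the distance from the TCP to the fingertips, in m); z points along the fingers, y is the line along which they close (so a half turn about z gives the same grasp; the last joint's range is limited). The gripper opens to 85 mm and grips with 20 to 120 N. Pads are 22 mm wide; open, the fingers measure 114 mm over their backs; the gripper's body (76 mm by 85 mm) begins 54 mm behind the grasp point. The pads swing forward as they close: fully open they stand 13 mm farther back than shut.
Start: joints at [70.193, 18.392, -4.016, 83.108, 1.295, 78.541, -3.26], TCP at [0.229, -0.608, 0.25] pointing down, gripper open.
Joint ranges: [-163.93, 163.93], [-17.29, 119.83], [-79.2, 71.16], [3.27, 140.29], [-89.18, 269.18], [5.43, 117.66], [-154.24, 154.24]. Speed limits (degrees/s): [147.25, 147.25, 180, 180, 180, 180, 180].

### API

Orientations are given as a 3x3 rotation matrix whose columns are the frame's x, y, z axes.
In Python, from station import state, get_image, camera_info, finish_job, ctrl gives the robot as it stands.
- The arm moves only by the tool arm_command, never from a script. Its argument "steps" is one flat list of numbers, 4 for each row, row after row: the shift along the world's x, y, z in mm, then the turn about the world's z in rad. A call has exactly 8 rows; each row shifts and turns the commanded pose from where the row before left it; what a row does not reach is not made up. A row lasts 1/10 s, in which the tool goes at most 50 mm and 8.59 degrees, less where a joint would pass 70% of its speed; a pose out of reach is approached as far as the arm can. A call with a gripper value outside its range is refused whole. "gripper" is the finger opening in mm, from 0 to 85.4, set as the call begins (left out, the last holds). The fingers move at their own pace and stop on an object; the grip force is fixed at half the most. Time passes only in rows, so rows that do not move let the fingers close, or fill a call up. It gives the time, the measured TCP pose, the force, the opening and the grip force at its end, in the units of the state.
- state(): the state, without advancing time (a new reading comes with each control period).
- get_image(name): name is "scene" or "top"; returns (picture, depth): 384x512x3 uint8, red, green, blue; 384x512 float32, m along the optical axis (not along the pixel's ray), 0 where there is no reading.
- camera_info(name): a dict with "fx", "fy", "cx", "cy" (pixels), "eye" and "attitude" of the camera in the world. Camera axes: x right, y up, looking along -z (the intrinsics and any distortion apply to the point x, -y, -z); pixel columns grow to the right and rows downward; lengths in m; the calibration is good to about 2 mm. A picture is of the moment at which its call begins. camera_info takes no time and is no camera call.
- finish_job(): hands the job in; it is judged then, once.
The state is a dict: "time_s": time; "joint_positions": joint angles; "qvel": joint speeds; "effort": joint torques, N m; "tcp_pos": TCP position; "orientation": TCP orientation; "contact_force": force on the tool from outside, world axes, zero at the start; "wrist_torque": the same for the moment, N m; "grip_width": opening from 0.0 (shut) to 1.0 (fully open); "grasp_force": force on a finger pad.
Only numpy, scipy, OpenCV 4.12 (cv2) and the standard library are available. Lean on these libraries where they do the work, as an engineer would, in place of code of your own. Each camera call takes 0.05 s, during which the arm holds its last target. There are 200 camera calls.

### The job

Lift the hinged lid of the wooden desk box by its finger tab and fold it right back onto the fixed part of the top, then take out the wooden ruler lying inside: it is longer than the opening, so raise its near end over the box's front wall and draw it out at a slant from under the fixed top. Finish still holding the ruler in the gripper, motionless, with the whole ruler at least 5 cm higher than the top of the box and touching nothing but the fingers; leave the lid open and the small things round about where they are.

Things in the scene. Friction and masses are not known exactly. Their poses are not given: they have to be found in the camera images.
- box: beech desk box fixed on the desk, 186 long (own x) x 142 wide (own y) x 58 high; walls 8 thick. Origin: centre of its underside; own z up, own -x points out of its front, towards the robot. Clear inside 170 x 126, felt floor 10 above the desk, walls up to 50, top 8 thick (50 to 58). From own x = +20 to the rear the top is fixed; in front of that it is the lid.
- lid_hinge (a point): middle of the lid's hinge line, which runs along the box's own y at own x = +20, at the top surface (58 above the desk). With the lid folded back the opening runs from here to the inside of the front wall: 105 long, 126 wide; the rear 65 of the box's inside stays under the fixed top.
- lid (a joint): angle of the lid, rad: 0 shut, 3.14 folded right back, lying flat on the fixed top (66 above the desk) and past the box's rear. The lid is a board 113 long, 142 wide, 8 thick, 90 g, turning up and over about the hinge with little friction: let go, it falls shut below about 1.5 and falls fully back, in about a second, above 1.7.
- lid_tab (a point): grip point of the lid's finger tab, a flat tongue 18 wide (box's own y) and 8 thick that sticks out 28 from the middle of the lid's front edge; the point is at half its thickness, 15 out from the edge, 128 from the hinge line, 54 above the desk when shut. It moves with the lid.
- ruler: plain flat wooden ruler, 155 long (own x) x 30 wide (own y) x 6 thick (own z), 20 to 45 g, lying loose and flat on the box's floor roughly along the box (hidden while the lid is shut), own -x end towards the box's front, not always midway across. Origin: centre of its underside.
- ruler_front (a point): middle of the ruler's end towards the box's front (own x = -77.5), at half its thickness
- ruler_rear (a point): middle of the ruler's other end (own x = +77.5), at half its thickness
- loupe: bystander: small black print loupe standing on the desk to the left of the box, 44 across, 45 high; origin at the centre of its underside
- binder_clip: bystander: black foldback clip standing on the desk nearer the robot, 25 x 29 x 40 high; origin at the centre of its underside
- lens_cap: bystander: black round lens cap, 52 across, 9 high, lying on the desk to the right of the box; origin at the centre of its underside
- usb_stick: bystander: black memory stick lying on the desk beyond the box, 18 x 53 x 8; origin at the centre of its underside

How it is judged:
By the outcome, as a careful person would: the job done as asked, in the order asked, and still so for the second after the job is handed in, while the arm keeps its last pose, push and grip.
It also fails if it takes over 54 s, if anything falls off the work surface, if the arm or the gripper's body presses on something with over 40 N, if the wrist force passes 120 N, or if a joint passes its speed limit or range.

## Working session

There is one attempt and no reset: what is moved stays moved. The work goes in short steps, Python scripts to look and compute and a tool call to move; the robot and the scene stay as the last step left them, time stands still between calls to the robot, and variables do not carry over. Pictures are saved under pics/ and viewed, at most 10 in all, crops included, and the job is handed in when it is done.

Besides the shell and the picture viewer there is one more tool, called by a JSON object that holds its "fn" and its "kwargs". arm_command: Moves the arm, as the interface text tells. Its arguments: {"type":"object","properties":{"steps":{"type":"array","items":{"type":"number"}},"gripper":{"type":"number"}},"required":["steps"]}

```bash
mkdir -p pics; ls
cat > h.py <<'E'
import numpy as np, cv2
from station import state,get_image,camera_info,finish_job,ctrl
def cloud(name):
    im,d=get_image(name); c=camera_info(name)
    v,u=np.mgrid[:d.shape[0],:d.shape[1]]
    P=np.stack([(u-c['cx'])/c['fx']*d,-(v-c['cy'])/c['fy']*d,-d],-1)
    W=P@np.array(c['attitude']).T+np.array(c['eye'])
    W[d==0]=np.nan
    return im,W
E
python3 - <<'E'
from h import *
print(state()); print(camera_info('scene')); print(camera_info('top')); print(ctrl.tcp_to_tips)
a,Wa=cloud('scene'); b,Wb=cloud('top')
cv2.imwrite('pics/a.png',a[...,::-1]); cv2.imwrite('pics/b.png',b[...,::-1])
E
```

```text
pics
{'time_s': 0.0, 'joint_positions': array([70.19391939, 18.43867084, -4.01618968, 83.17540504,  1.29472856,
       78.54207334, -3.25765814]), 'qvel': array([ 0.04345036,  0.00739506, -0.07191068, -0.02166633,  0.0574713 ,
       -0.02026148, -0.06516386]), 'effort': array([ 5.56009836e-04, -4.93574309e+01, -3.81629197e-01, -3.14327967e+01,
        1.28514133e-02,  1.15440076e-02, -2.69557262e-06]), 'tcp_pos': array([ 0.22862682, -0.6079167 ,  0.24922357]), 'orientation': array([[ 9.35944287e-01,  3.52147269e-01, -7.69748584e-04],
       [ 3.52148098e-01, -9.35942602e-01,  1.77870509e-03],
       [-9.40743523e-05, -1.93583437e-03, -9.99998122e-01]]), 'contact_force': array([ 0.75553673,  0.74520161, -0.05217626]), 'wrist_torque': array([-0.00654746, -0.02548071, -0.02839051]), 'grasp_force': 0.0, 'grip_width': 1.0015537047840346}
{'fx': 443.65610645149405, 'fy': 443.65610645149405, 'cx': 264.83694348860803, 'cy': 188.8799608701648, 'eye': array([-0.2900162 , -0.68141638,  0.43262199]), 'attitude': array([[ 0.51382983,  0.34529037, -0.78533653],
       [-0.8576441 ,  0.18473881, -0.47991476],
       [-0.02062781,  0.92013376,  0.39106056]])}
{'fx': 351.82860567650715, 'fy': 351.82860567650715, 'cx': 253.20135714903665, 'cy': 197.43599682512018, 'eye': array([ 0.24406469, -0.27293444,  0.91448432]), 'attitude': array([[ 0.05655007,  0.97846521, -0.1985143 ],
       [-0.9983981 ,  0.05505742, -0.01303542],
       [-0.00182502,  0.19893345,  0.9800113 ]])}
0.019
```

View pics/a.png

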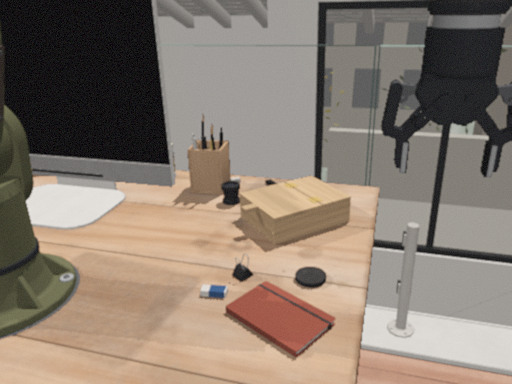

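View pics/b.png

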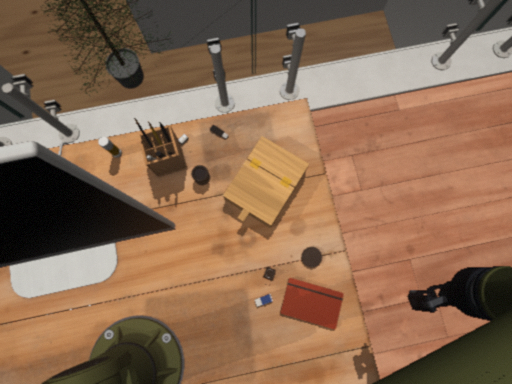

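The scene view shows the box at about (297,210) with dark bystanders around it. In the top view the box is centred at about (266,181), with its tab at (243,216) and hinges at (255,162) and (288,182). The loupe is at (201,175), the lens cap at (312,257), the clip at (269,273) and the USB stick at (219,131).

Run:
```python
from h import *
b,W=cloud('top')
z=W[...,2]
m=((z>0.05)&(z<0.068)).astype(np.uint8); m[:, :215]=0; m[:,320:]=0; m[:125]=0; m[240:]=0
n,l,s,c=cv2.connectedComponentsWithStats(m,connectivity=4); k=1+np.argmax(s[1:,4]); mm=(l==k).astype(np.uint8)
print(s[k],np.nanmean(z[mm>0]))
# ray cast onto z=0.058
ci=camera_info('top')
def ray(u,v,h):
    p=np.array([(u-ci['cx'])/ci['fx'],-(v-ci['cy'])/ci['fy'],-1])@np.array(ci['attitude']).T
    return np.array(ci['eye'])+p*(h-ci['eye'][2])/p[2]
op=cv2.morphologyEx(mm,cv2.MORPH_OPEN,cv2.getStructuringElement(cv2.MORPH_ELLIPSE,(15,15)))
cs,_=cv2.findContours(op,0,1); cc=max(cs,key=cv2.contourArea)
Q=np.array([ray(u,v,.058)[:2] for u,v in cc[:,0]])*1000
r=cv2.minAreaRect(Q.astype(np.float32)); print(r)
tab=mm&~cv2.dilate(op,np.ones((3,3),np.uint8))
n,l,s,c=cv2.connectedComponentsWithStats(tab); 
for i in range(1,n):
    if s[i,4]>8: print('tab?',s[i],c[i],ray(*c[i],.058))
for u,v in [(255,162),(288,182)]: print(W[v,u], ray(u,v,.058))
big=cv2.resize(b[110:290,180:350],None,fx=3.3,fy=3.3,interpolation=cv2.INTER_CUBIC); cv2.imwrite('pics/c.png',big[...,::-1])
for u,v,h in [(201,175,.045),(312,257,.009),(269,273,.04),(219,131,.008)]: print(ray(u,v,h),W[v,u])
```

```text
[ 223  136   86   90 4124] 0.058083629199890095
((465.7254333496094, -291.25494384765625), (141.79672241210938, 186.68557739257812), 61.19569396972656)
tab? [239 149  22  26 276] [250.57246377 163.94927536] [ 0.50359634 -0.24999906  0.058     ]
tab? [302 161   7  15  25] [305.44 167.28] [ 0.50261737 -0.38895902  0.058     ]
tab? [269 174  16  13 122] [275.90983607 180.2295082 ] [ 0.46473205 -0.31592874  0.058     ]
tab? [289 187   6   6  17] [291.70588235 188.88235294] [ 0.44470503 -0.35625975  0.058     ]
tab? [233 201   7   5  18] [236.5        202.55555556] [ 0.40231415 -0.22097091  0.058     ]
tab? [238 209  11  13  81] [243.16049383 215.02469136] [ 0.37210396 -0.23938441  0.058     ]
tab? [261 214  17  12 100] [269.81 218.84] [ 0.36634592 -0.3052577   0.058     ]
[ 0.50963998 -0.26089802  0.05709498] [ 0.50935965 -0.26091072  0.058     ]
[ 0.46247575 -0.34658075  0.05558871] [ 0.46186257 -0.34637399  0.058     ]
[ 0.47110712 -0.12486945  0.045     ] [ 0.47161205 -0.12454016  0.04306631]
[ 0.28184925 -0.41861714  0.009     ] [ 0.2818128  -0.41847663  0.00987335]
[ 0.23628762 -0.31023012  0.04      ] [ 0.2360916  -0.31117015  0.01795884]
[ 0.60749877 -0.15702369  0.008     ] [ 0.60750272 -0.15702243  0.00799014]
```

View pics/c.png

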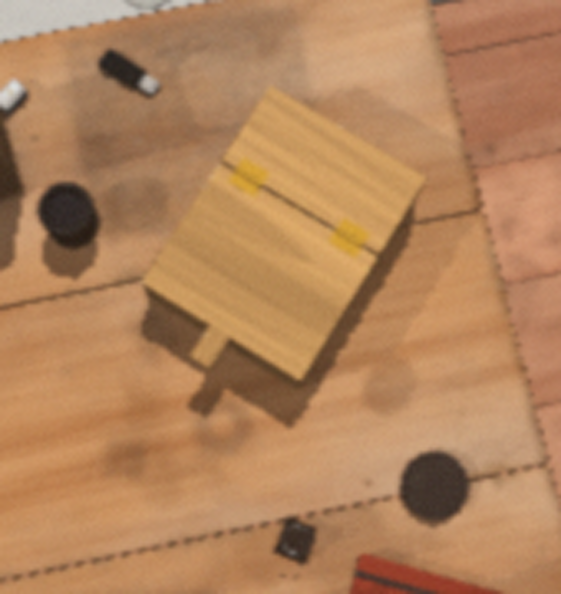

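The box measures 142 x 187 mm and is centred at (0.466, -0.291), with yaw about -28.8°. That puts the tab point at about (0.371, -0.239), which agrees with the tab seen at (0.372, -0.239). I'm moving above the tab with the jaws across it.

{"fn": "arm_command", "kwargs": {"steps": [9, 23, -5, -0.054, 9, 23, -5, -0.054, 9, 23, -5, -0.054, 9, 23, -5, -0.054, 9, 23, -5, -0.054, 9, 23, -5, -0.054, 9, 23, -5, -0.054, 9, 23, -5, -0.054], "gripper": 40}}

```text
time_s: 0.95
tcp_pos: [0.301, -0.4232, 0.2099]
orientation: [[0.997, -0.074, -0.0], [-0.074, -0.997, 0.0], [-0.0, -0.0, -1.0]]
contact_force: [0.7, -0.2, -0.6]
grip_width: 0.471
grasp_force: 0.0
```

{"fn": "arm_command", "kwargs": {"steps": [9, 23, -8, -0.054, 9, 23, -8, -0.054, 9, 23, -8, -0.054, 9, 23, -8, -0.054, 9, 23, -8, -0.054, 9, 23, -8, -0.054, 9, 23, -8, -0.054, 9, 23, -8, -0.054]}}

```text
time_s: 1.75
tcp_pos: [0.3729, -0.2393, 0.1459]
orientation: [[0.874, -0.485, -0.0], [-0.485, -0.874, -0.0], [-0.0, 0.0, -1.0]]
contact_force: [0.4, 0.4, 0.1]
grip_width: 0.466
grasp_force: 0.0
```

Run:
```python
from h import *
s=state(); print(s['tcp_pos'],s['orientation'],s['joint_positions'],s['contact_force'],s['grip_width'])
a,W=cloud('scene'); cv2.imwrite('pics/d.png',cv2.resize(a[80:290,180:400],None,fx=2.6,fy=2.6)[...,::-1])
d=np.linalg.norm(W[...,:2]-s['tcp_pos'][:2],axis=-1)<.05
m=d&(W[...,2]>.075)&(W[...,2]<.3)
print(np.sort(W[m][:,2])[:10], m.sum())
```

```text
[ 0.37293706 -0.23934421  0.14592456] [[ 8.74481311e-01 -4.85059164e-01 -2.11405530e-04]
 [-4.85059190e-01 -8.74481316e-01 -9.90717696e-05]
 [-1.36814516e-04  1.89180606e-04 -9.99999973e-01]] [ 48.67119092  -1.40300542 -19.07152471 118.00788585  -0.50076103
  63.32674407 -89.18652095] [0.40813438 0.37819957 0.1476962 ] 0.46607610214502104
[0.12972615 0.13004205 0.13019492 0.13020274 0.13037083 0.13037262
 0.13039838 0.13049976 0.13062099 0.13065067] 2560
```

View pics/d.png

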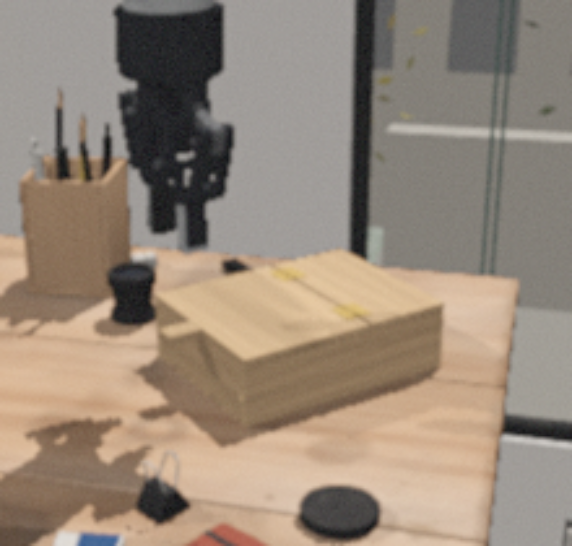

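The arm is above the tab: in the crop, the fingertips at (185,240) sit over the tab at (180,328). I'm descending astride the tab and gripping it.

{"fn": "arm_command", "kwargs": {"steps": [-1, 0, -12, 0, -1, 1, -12, 0, 0, 0, -12, 0, 0, 0, -12, 0, 0, 0, -10, 0, 0, 0, -10, 0, 0, 0, -8, 0, 0, 0, -8, 0]}}

```text
time_s: 2.6
tcp_pos: [0.3709, -0.2395, 0.0617]
orientation: [[0.876, -0.483, -0.0], [-0.483, -0.876, 0.0], [-0.0, 0.0, -1.0]]
contact_force: [0.1, -0.2, -0.2]
grip_width: 0.468
grasp_force: 0.0
```

{"fn": "arm_command", "kwargs": {"steps": [0, 0, 0, 0, 0, 0, 0, 0, 0, 0, 0, 0, 0, 0, 0, 0, 0, 0, 0, 0, 0, 0, 0, 0, 0, 0, 0, 0, 0, 0, 0, 0], "gripper": 5}}

```text
time_s: 3.4
tcp_pos: [0.3711, -0.2382, 0.0624]
orientation: [[0.876, -0.483, -0.0], [-0.483, -0.876, 0.001], [-0.001, -0.001, -1.0]]
contact_force: [1.5, 5.6, -0.6]
grip_width: 0.193
grasp_force: 58.7
```

Run:
```python
import numpy as np
# arc: tab point on radius, hinge height .058, tab half thickness below when shut
ex=np.array([np.cos(np.radians(-28.8)),np.sin(np.radians(-28.8))])
t0=np.arctan2(.004,.128); R=np.hypot(.128,.004)*1000
th=np.linspace(0,2.9,41)   # 40 rows
p=lambda a:(-R*np.cos(a-t0),R*np.sin(a-t0))
x,z=p(th); dx=np.diff(x); dz=np.diff(z)
P=np.c_[ex[0]*(x-x[0]),ex[1]*(x-x[0]),z-z[0]]
Pr=np.round(P,0); D=np.diff(Pr,axis=0)
for k in range(0,40,8): print(th[k+8].round(2),[int(v) for r in D[k:k+8] for v in (*r,0)])
print(P[[8,16,24,32,40]])
```

```text
0.58 [0, 0, 9, 0, 1, 0, 10, 0, 1, -1, 9, 0, 2, -1, 9, 0, 2, -1, 9, 0, 3, -2, 8, 0, 3, -2, 9, 0, 4, -2, 8, 0]
1.16 [5, -2, 8, 0, 5, -3, 7, 0, 5, -3, 7, 0, 6, -3, 6, 0, 6, -4, 6, 0, 7, -3, 6, 0, 7, -4, 4, 0, 7, -4, 5, 0]
1.74 [8, -4, 3, 0, 7, -5, 3, 0, 8, -4, 3, 0, 8, -4, 2, 0, 8, -5, 1, 0, 8, -4, 0, 0, 9, -5, 0, 0, 8, -4, -1, 0]
2.32 [8, -5, -2, 0, 7, -4, -2, 0, 8, -4, -3, 0, 8, -4, -3, 0, 7, -4, -5, 0, 7, -4, -4, 0, 7, -4, -6, 0, 6, -3, -6, 0]
2.9 [6, -4, -6, 0, 5, -3, -7, 0, 5, -2, -7, 0, 5, -3, -8, 0, 4, -2, -8, 0, 4, -2, -8, 0, 3, -2, -9, 0, 2, -1, -8, 0]
[[  16.42258751   -9.02839388   70.80121331]
 [  64.16083345  -35.27271668  119.75343981]
 [ 127.60076533  -70.14911437  130.84564468]
 [ 185.99278647 -102.25039964  100.44984836]
 [ 220.23834405 -121.07705423   38.5077468 ]]
```

{"fn": "arm_command", "kwargs": {"steps": [0, 0, 9, 0, 1, 0, 10, 0, 1, -1, 9, 0, 2, -1, 9, 0, 2, -1, 9, 0, 3, -2, 8, 0, 3, -2, 9, 0, 4, -2, 8, 0]}}

```text
time_s: 4.2
tcp_pos: [0.3901, -0.2487, 0.134]
orientation: [[0.876, -0.482, 0.007], [-0.482, -0.876, -0.002], [0.007, -0.002, -1.0]]
contact_force: [11.4, -2.4, -12.8]
grip_width: 0.189
grasp_force: 58.8
```

{"fn": "arm_command", "kwargs": {"steps": [5, -2, 8, 0, 5, -3, 7, 0, 5, -3, 7, 0, 6, -3, 6, 0, 6, -4, 6, 0, 7, -3, 6, 0, 7, -4, 4, 0, 7, -4, 5, 0]}}

```text
time_s: 5.0
tcp_pos: [0.435, -0.2735, 0.181]
orientation: [[0.876, -0.483, -0.001], [-0.483, -0.876, 0.002], [-0.002, -0.001, -1.0]]
contact_force: [6.2, 3.4, -16.0]
grip_width: 0.184
grasp_force: 58.8
```

{"fn": "arm_command", "kwargs": {"steps": [8, -4, 3, 0, 7, -5, 3, 0, 8, -4, 3, 0, 8, -4, 2, 0, 8, -5, 1, 0, 8, -4, 0, 0, 9, -5, 0, 0, 8, -4, -1, 0]}}

```text
time_s: 5.8
tcp_pos: [0.4999, -0.3113, 0.1949]
orientation: [[0.875, -0.483, 0.002], [-0.483, -0.875, -0.003], [0.003, 0.002, -1.0]]
contact_force: [-0.1, -1.1, -0.7]
grip_width: 0.059
grasp_force: 0.0
```

{"fn": "arm_command", "kwargs": {"steps": [8, -5, -2, 0, 7, -4, -2, 0, 8, -4, -3, 0, 8, -4, -3, 0, 7, -4, -5, 0, 7, -4, -4, 0, 7, -4, -6, 0, 6, -3, -6, 0]}}

```text
time_s: 6.6
tcp_pos: [0.5574, -0.3418, 0.1617]
orientation: [[0.876, -0.483, -0.0], [-0.483, -0.876, 0.0], [-0.0, 0.0, -1.0]]
contact_force: [0.1, 0.1, -0.5]
grip_width: 0.057
grasp_force: 0.0
```

The tab slipped out of the jaws partway, so I'm looking to see where the lid is.

Run:
```python
from h import *
a,W=cloud('scene'); cv2.imwrite('pics/e.png',cv2.resize(a[80:290,180:400],None,fx=2.6,fy=2.6)[...,::-1])
b,W=cloud('top')
for u,v in [(243,216),(250,195),(262,200),(245,214)]: print(W[v,u])
```

```text
[ 0.28640118 -0.26154364  0.62578629]
[ 0.30507169 -0.2662308   0.62293177]
[ 0.42168098 -0.28429729  0.01026462]
[ 0.28840945 -0.26304127  0.62419283]
```

View pics/e.png

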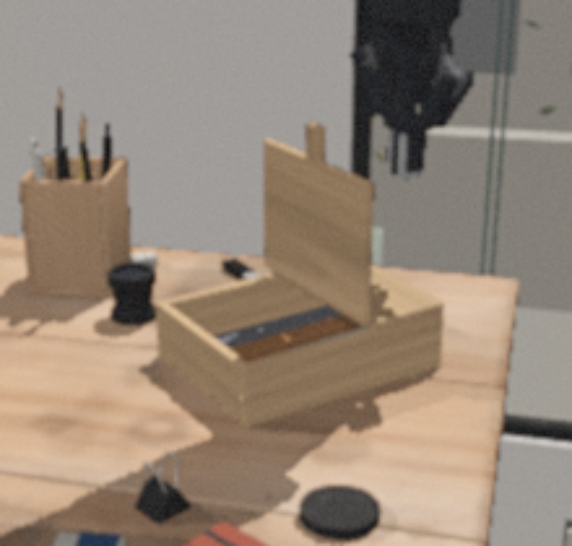

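The lid is standing nearly upright, with its tab at (316,140) in the crop and the ruler visible inside. The gripper is behind it, so I'm raising it clear of the lid's swing and then checking which way the lid goes.

{"fn": "arm_command", "kwargs": {"steps": [0, 0, 30, 0, 0, 0, 30, 0, 0, 0, 20, 0, 0, 0, 0, 0, 0, 0, 0, 0, 0, 0, 0, 0, 0, 0, 0, 0, 0, 0, 0, 0]}}

```text
time_s: 7.5
tcp_pos: [0.5564, -0.3412, 0.2412]
orientation: [[0.876, -0.483, -0.002], [-0.483, -0.876, 0.001], [-0.002, -0.0, -1.0]]
contact_force: [0.4, -0.2, -0.5]
grip_width: 0.063
grasp_force: 0.0
```

Run:
```python
from h import *
a,W=cloud('scene'); cv2.imwrite('pics/f.png',cv2.resize(a[80:290,180:400],None,fx=2.6,fy=2.6)[...,::-1])
c=np.array([.4657,-.2913]); t=np.radians(-28.8); ex=np.array([np.cos(t),np.sin(t)]); ey=np.array([-ex[1],ex[0]])
X=(W[...,:2]-c)@ex; Y=(W[...,:2]-c)@ey; Z=W[...,2]
m=(abs(Y)<.06)&(Z>.07)&(Z<.165)&(X>-.1)&(X<.15)
print(m.sum())
for z in (.08,.1,.12,.14,.16):
    k=m&(abs(Z-z)<.006); print(z,k.sum(),np.median(X[k]) if k.any() else None)
```

```text
1455
0.08 177 0.011856942024796233
0.1 183 0.011956856748525238
0.12 189 0.011921728893249743
0.14 188 0.0117666042637216
0.16 184 0.011731812781122815
```

View pics/f.png

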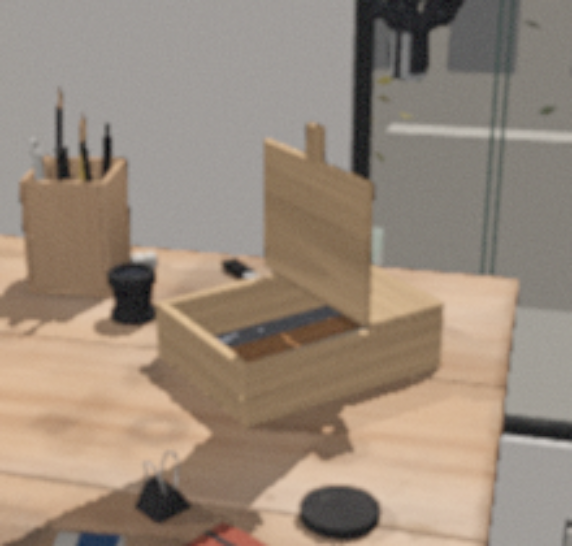

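The lid is balanced exactly upright: its underside is at own x≈12 mm at every height, at 90°. I'm going over it to the front side and pushing at the tab to fold it back.

{"fn": "arm_command", "kwargs": {"steps": [-26, 15, 0, 0, -26, 14, 0, 0, -26, 15, 0, 0, -26, 14, 0, 0, -26, 14, 0, 0, 0, 0, -19, 0, 0, 0, -19, 0, 0, 0, -19, 0]}}

```text
time_s: 8.35
tcp_pos: [0.4266, -0.2694, 0.1849]
orientation: [[0.875, -0.483, 0.0], [-0.483, -0.875, -0.001], [0.001, 0.0, -1.0]]
contact_force: [-0.5, -0.4, 0.0]
grip_width: 0.058
grasp_force: 0.0
```

{"fn": "arm_command", "kwargs": {"steps": [9, -5, 0, 0, 9, -5, 0, 0, 9, -5, 0, 0, 9, -5, 0, 0, 9, -5, 0, 0, 9, -5, 0, 0, 9, -5, 0, 0, 9, -5, 0, 0]}}

```text
time_s: 9.15
tcp_pos: [0.4996, -0.3098, 0.1853]
orientation: [[0.876, -0.483, -0.0], [-0.483, -0.876, 0.0], [-0.0, 0.0, -1.0]]
contact_force: [-0.2, 0.2, -0.3]
grip_width: 0.059
grasp_force: 0.1
```

{"fn": "arm_command", "kwargs": {"steps": [0, 0, 0, 0, 0, 0, 0, 0, -8, 4, 5, 0, -10, 6, 5, 0, -10, 6, 5, 0, -10, 5, 5, 0, -10, 6, 5, 0, -10, 5, 5, 0], "gripper": 50}}

```text
time_s: 9.95
tcp_pos: [0.4399, -0.2768, 0.2161]
orientation: [[0.876, -0.483, 0.0], [-0.483, -0.876, -0.001], [0.0, 0.0, -1.0]]
contact_force: [-0.1, 0.0, -0.4]
grip_width: 0.587
grasp_force: 0.0
```

```bash
cat >> h.py <<'E'
c=np.array([.4657,-.2913]); t=np.radians(-28.8); ex=np.array([np.cos(t),np.sin(t)]); ey=np.array([-ex[1],ex[0]])
def box(W): return (W[...,:2]-c)@ex,(W[...,:2]-c)@ey,W[...,2]
E
python3 - <<'E'
from h import *
b,W=cloud('top'); a,V=cloud('scene')
X,Y,Z=box(W)
m=(X>.03)&(X<.12)&(abs(Y)<.06)&(Z<.2); print('lid z',np.nanmedian(Z[m]),m.sum())
m=(X>-.084)&(X<.018)&(abs(Y)<.062)&(Z<.03); print(m.sum())
for n,im,WW in (('top',b,W),('scene',a,V)):
    x,y,z=box(WW)
    m=(x>-.084)&(x<.018)&(abs(y)<.062)
    h=m&(z>.0125)&(z<.022)
    f=m&(z<.0125)
    print(n,h.sum(),f.sum(),np.nanmedian(z[f]) if f.any() else 0)
    if h.any(): print(np.percentile(x[h]*1000,[1,50,99]),np.percentile(y[h]*1000,[2,50,98]),np.median(im[h],0),np.median(im[f],0))
cv2.imwrite('pics/g.png',np.hstack([cv2.resize(a[120:270,230:370],None,fx=2.8,fy=2.8),cv2.resize(b[120:240,210:330],(380,420))])[...,::-1])
E
```

```text
lid z 0.12009809034693442 689
1373
top 456 917 0.010121499989948268
[-74.41305659 -32.25840858  12.97946124] [-48.37258125   8.58536573  30.90629412] [148.  98.  50.] [119. 115. 120.]
scene 224 128 0.011089691922278794
[-50.25633319 -17.20569941  17.62195465] [-1.86936663 11.56161777 54.06361328] [163. 124.  87.] [99.5 90.5 88. ]
```

View pics/g.png

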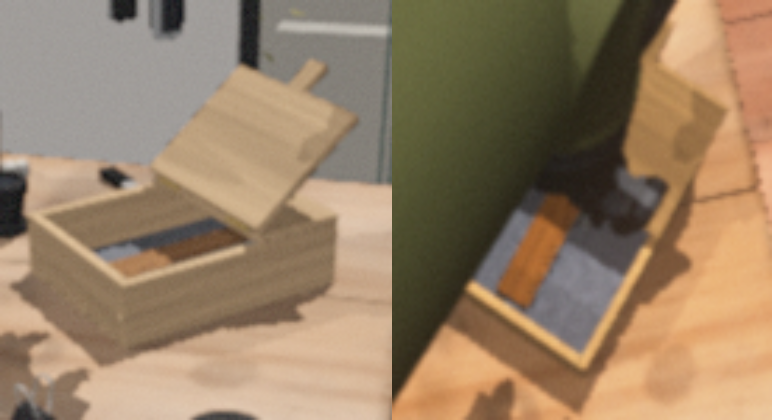

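The lid is falling back past about 2.3 rad. The ruler is the brown strip running from (515,300) to (560,200) in the right half. I'm waiting for the lid to settle and then measuring the ruler by colour.

{"fn": "arm_command", "kwargs": {"steps": [0, 0, 10, 0, 0, 0, 10, 0, 0, 0, 10, 0, 0, 0, 0, 0, 0, 0, 0, 0, 0, 0, 0, 0, 0, 0, 0, 0, 0, 0, 0, 0]}}

```text
time_s: 10.85
tcp_pos: [0.4407, -0.2773, 0.2449]
orientation: [[0.876, -0.483, -0.001], [-0.483, -0.876, 0.0], [-0.001, -0.0, -1.0]]
contact_force: [-0.2, -0.5, 0.3]
grip_width: 0.588
grasp_force: 0.0
```

Run:
```python
from h import *
s=state(); print(s['tcp_pos'],box(s['tcp_pos'][None]))
b,W=cloud('top'); a,V=cloud('scene')
for n,im,WW in (('top',b,W),('scene',a,V)):
    x,y,z=box(WW)
    m=(x>.03)&(x<.12)&(abs(y)<.06)&(z<.2)&(z>.05); print(n,'lid z',np.nanmedian(z[m]),m.sum())
    I=im.astype(int); m=(x>-.083)&(x<.02)&(abs(y)<.061)&(z<.025)&(I[...,0]-I[...,2]>35)
    m=cv2.morphologyEx(m.astype(np.uint8),cv2.MORPH_OPEN,np.ones((3,3),np.uint8))
    k,l,st,_=cv2.connectedComponentsWithStats(m); j=1+np.argmax(st[1:,4]); m=l==j
    # re-cast onto z=.016
    ci=camera_info(n); e=np.array(ci['eye']); P=W if n=='top' else V
    Q=e+(P[m]-e)*((.016-e[2])/(P[m][:,2]-e[2]))[:,None]
    X,Y,_=box(Q); q=np.c_[X,Y]*1000
    r=cv2.minAreaRect(q.astype(np.float32)); print(n,m.sum(),np.nanmedian(z[m]),r)
    for lo in range(-90,30,15):
        k=(q[:,0]>lo)&(q[:,0]<lo+15)
        if k.sum()>5: print(lo,k.sum(),q[k,1].min().round(1),q[k,1].mean().round(1),q[k,1].max().round(1))
    print('x min',q[:,0].min())
```

```text
[ 0.44066334 -0.27731159  0.24492498] (array([-0.02867876]), array([0.00019664]), array([0.24492498]))
top lid z 0.0663376348913845 476
top 404 0.016140304272489914 ((-27.680198669433594, 11.43533992767334), (94.81666564941406, 31.78708839416504), 2.6697797775268555)
-75 63 -4.9 10.6 25.6
-60 64 -4.3 11.3 26.1
-45 63 -4.7 10.7 26.5
-30 66 -3.7 11.5 27.0
-15 66 -3.3 12.0 28.3
0 61 -2.1 12.4 26.7
15 20 -0.1 13.1 27.2
x min -75.36684375000738
scene lid z 0.06726993600455783 891
scene 197 0.016989224510587486 ((-13.784587860107422, 13.22201156616211), (30.885709762573242, 72.25789642333984), 89.95056915283203)
-60 14 -1.1 10.1 21.7
-45 45 -2.2 12.6 27.7
-30 43 -2.2 12.3 26.8
-15 44 -2.2 12.1 28.7
0 40 -2.2 12.1 25.9
15 11 4.7 15.7 23.0
x min -49.914189178461996
```

The lid is flat, reading about 66 mm. The ruler's centreline runs through own y≈11 mm at x=-40 with about 1.8° of yaw, and its front end is at x≈-76. I'm going down to grip it at x≈-45.

{"fn": "arm_command", "kwargs": {"steps": [-3, 5, -22, 0.01, -3, 6, -22, 0.01, -3, 6, -22, 0.01, 0, 0, -22, 0, 0, 0, -22, 0, 0, 0, -22, 0, 0, 0, -22, 0, 0, 0, -22, 0]}}

```text
time_s: 11.75
tcp_pos: [0.4318, -0.2604, 0.0685]
orientation: [[0.89, -0.457, 0.0], [-0.457, -0.89, -0.0], [0.0, 0.0, -1.0]]
contact_force: [0.5, -0.3, 0.0]
grip_width: 0.588
grasp_force: 0.0
```

{"fn": "arm_command", "kwargs": {"steps": [0, 0, -8, 0, 0, 0, -8, 0, 0, 0, -6, 0, 0, 0, -6, 0, 0, 0, -4, 0, 0, 0, -3, 0, 0, 0, -3, 0, 0, 0, -2, 0]}}

```text
time_s: 12.55
tcp_pos: [0.4319, -0.2605, 0.0293]
orientation: [[0.89, -0.457, 0.0], [-0.457, -0.89, -0.0], [0.0, 0.0, -1.0]]
contact_force: [0.2, -0.3, 0.5]
grip_width: 0.585
grasp_force: 0.0
```

{"fn": "arm_command", "kwargs": {"steps": [0, 0, 0, 0, 0, 0, 0, 0, 0, 0, 0, 0, 0, 0, 0, 0, 0, 0, 0, 0, 0, 0, 0, 0, 0, 0, 0, 0, 0, 0, 0, 0], "gripper": 15}}

```text
time_s: 13.35
tcp_pos: [0.4321, -0.2606, 0.0297]
orientation: [[0.89, -0.457, 0.0], [-0.457, -0.89, -0.0], [0.001, 0.0, -1.0]]
contact_force: [-1.2, 0.4, 4.9]
grip_width: 0.321
grasp_force: 59.7
```

Gripped: 59.7 N, with the fingertips just touching the felt. I'm lifting so that the fixed top's edge pitches the front end up.

{"fn": "arm_command", "kwargs": {"steps": [0, 0, 5, 0, 0, 0, 5, 0, 0, 0, 5, 0, 0, 0, 5, 0, 0, 0, 5, 0, 0, 0, 5, 0, 0, 0, 4, 0, 0, 0, 4, 0]}}

```text
time_s: 14.15
tcp_pos: [0.4319, -0.2605, 0.0675]
orientation: [[0.89, -0.457, 0.0], [-0.457, -0.89, -0.0], [0.0, 0.0, -1.0]]
contact_force: [2.5, -0.4, -5.5]
grip_width: 0.324
grasp_force: 59.5
```

{"fn": "arm_command", "kwargs": {"steps": [0, 0, 3, 0, 0, 0, 3, 0, 0, 0, 3, 0, 0, 0, 3, 0, 0, 0, 2, 0, 0, 0, 2, 0, 0, 0, 2, 0, 0, 0, 2, 0]}}

```text
time_s: 14.95
tcp_pos: [0.4316, -0.2603, 0.0874]
orientation: [[0.89, -0.457, -0.001], [-0.457, -0.89, 0.0], [-0.001, 0.0, -1.0]]
contact_force: [0.6, -1.0, -5.5]
grip_width: 0.316
grasp_force: 59.4
```

{"fn": "arm_command", "kwargs": {"steps": [0, 0, 2, 0, 0, 0, 2, 0, 0, 0, 2, 0, 0, 0, 2, 0, 0, 0, 2, 0, 0, 0, 2, 0, 0, 0, 0, 0, 0, 0, 0, 0]}}

```text
time_s: 15.75
tcp_pos: [0.4317, -0.2602, 0.0993]
orientation: [[0.89, -0.457, -0.0], [-0.457, -0.89, 0.0], [-0.001, 0.0, -1.0]]
contact_force: [1.0, 1.4, -4.0]
grip_width: 0.315
grasp_force: 59.5
```

Run:
```python
from h import *
s=state(); print(s['tcp_pos'],s['contact_force'],box(s['tcp_pos'][None]))
a,V=cloud('scene'); b,W=cloud('top')
for n,im,WW in (('top',b,W),('scene',a,V)):
    x,y,z=box(WW); I=im.astype(int)
    m=(x>-.12)&(x<.02)&(y>-.015)&(y<.035)&(z<.14)&(z>.02)&(I[...,0]-I[...,2]>35)
    m&=~((abs(x+.089)<.007)&(z<.055))
    for lo in range(-100,20,10):
        k=m&(x*1000>lo)&(x*1000<lo+10)
        if k.sum()>3: print(n,lo,k.sum(),(np.median(z[k])*1000).round(1),(np.percentile(y[k],[5,95])*1000).round(1))
cv2.imwrite('pics/i.png',np.hstack([cv2.resize(a[120:270,230:370],None,fx=2.8,fy=2.8),cv2.resize(b[120:240,210:330],(380,420))])[...,::-1])
```

```text
[ 0.43167044 -0.26020318  0.0993304 ] [ 1.03788516  1.35619324 -4.03713722] (array([-0.04480134]), array([0.01085649]), array([0.0993304]))
top -80 17 95.3 [-3.7 12.6]
top -70 34 92.1 [-4.1 13.7]
top -60 15 89.7 [-3.   8.8]
scene -80 33 95.5 [-3.2 23.2]
scene -70 15 92.0 [-4.2 22.3]
scene -60 13 88.9 [-3.4 30. ]
scene -30 8 73.4 [-4.1  9.8]
scene -20 12 68.9 [-2.7 18. ]
scene -10 14 63.9 [-2.1 22.9]
scene 0 14 59.1 [-2.8 23.5]
scene 10 21 56.2 [-3.2 34.4]
```

View pics/i.png

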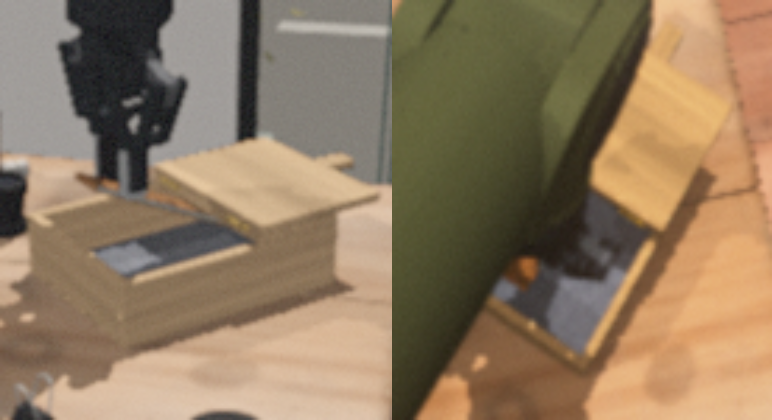

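The ruler is now pitched about 24°: its top reads 95 mm at x=-75 and 59 mm at x=5, with the front end visible above the wall at (80,180). I'm easing off 2 mm and drawing it out along its own slope.

{"fn": "arm_command", "kwargs": {"steps": [0, 0, -2, 0, -5, 3, 2, 0, -5, 3, 3, 0, -5, 3, 2, 0, -5, 3, 3, 0, -5, 3, 2, 0, -5, 3, 3, 0, -5, 3, 2, 0]}}

```text
time_s: 16.65
tcp_pos: [0.3966, -0.2393, 0.1149]
orientation: [[0.89, -0.457, 0.0], [-0.457, -0.89, -0.001], [0.001, 0.0, -1.0]]
contact_force: [0.1, -0.0, -2.7]
grip_width: 0.313
grasp_force: 60.8
```

{"fn": "arm_command", "kwargs": {"steps": [-5, 3, 3, 0, -5, 3, 2, 0, -5, 3, 3, 0, 0, 0, 0, 0, 0, 0, 0, 0, 0, 0, 0, 0, 0, 0, 0, 0, 0, 0, 0, 0]}}

```text
time_s: 17.45
tcp_pos: [0.3819, -0.2304, 0.1222]
orientation: [[0.89, -0.457, -0.0], [-0.457, -0.89, 0.0], [-0.0, -0.0, -1.0]]
contact_force: [-0.5, 0.2, -0.8]
grip_width: 0.311
grasp_force: 66.5
```

```bash
cat > r.py <<'E'
from h import *
s=state(); p=s['tcp_pos']; print(p,s['contact_force'],s['grasp_force'],box(p[None]))
for n in ('top','scene'):
    im,WW=cloud(n); x,y,z=box(WW); I=im.astype(int); X0=box(p[None])[0][0]
    m=(x>X0-.07)&(x<X0+.14)&(y>-.02)&(y<.045)&(z<p[2]+.02)&(z>p[2]-.1)&(I[...,0]-I[...,2]>35)
    m&=~((abs(x+.089)<.007)&(z<.055))
    for lo in range(-200,60,10):
        k=m&(x*1000>lo)&(x*1000<lo+10)
        if k.sum()>3: print(n,lo,k.sum(),(np.median(z[k])*1000).round(1),(np.percentile(y[k],[5,95])*1000).round(1))
E
python3 r.py
```

```text
[ 0.38192271 -0.23041854  0.12222225] [-0.45413128  0.16169227 -0.80922713] 66.5173991303891 (array([-0.10274447]), array([0.01299081]), array([0.12222225]))
top -140 19 114.3 [-3.2 13.7]
top -130 29 112.5 [-3.3 12.3]
top -120 7 110.3 [-3.2  2.2]
top -50 6 93.0 [-1.6  2.1]
top -40 11 90.6 [-1.   5.8]
top -30 14 87.5 [-0.2  7.8]
top -20 15 84.0 [-0.1  7.6]
top -10 17 81.5 [0.1 9.2]
top 0 16 79.2 [-0. 10.]
top 10 12 77.6 [ 1.2 10.9]
top 20 62 65.7 [-18.5  12.2]
top 30 37 65.9 [-17.9  12.7]
scene -140 30 113.7 [-0.6 26.7]
scene -130 19 113.2 [-1.8 15.3]
scene -120 20 110.5 [-1.  24.3]
scene -110 6 108.6 [13.8 22.7]
scene -90 12 102.2 [-2.2  9.5]
scene -80 18 100.4 [-1.3 20.9]
scene -70 29 98.1 [-0.5 28. ]
scene -60 22 95.4 [-0.  26.5]
scene -50 27 93.0 [-1.2 27.6]
scene -40 26 90.1 [ 0.4 27.1]
scene -30 21 87.8 [ 0.6 24.6]
scene -20 19 85.2 [ 1.6 24.2]
scene -10 19 83.3 [ 0.1 25.7]
scene 0 17 80.9 [ 2.4 26.4]
scene 10 25 74.1 [-13.6  28. ]
scene 20 106 60.1 [-16.6  34.3]
scene 30 41 67.2 [-17.1  40.3]
```

The ruler is out: it slopes gently from 114 mm at its front end down to about 78 mm at its rear, clear of the lid. I'm lifting it high.

{"fn": "arm_command", "kwargs": {"steps": [0, 0, 6, 0, 0, 0, 12, 0, 0, 0, 20, 0, 0, 0, 24, 0, 0, 0, 24, 0, 0, 0, 20, 0, 0, 0, 12, 0, 0, 0, 6, 0]}}

```text
time_s: 18.35
tcp_pos: [0.3824, -0.2307, 0.2481]
orientation: [[0.89, -0.457, 0.002], [-0.457, -0.89, -0.002], [0.002, 0.001, -1.0]]
contact_force: [1.3, -0.7, -0.9]
grip_width: 0.314
grasp_force: 66.5
```

{"fn": "arm_command", "kwargs": {"steps": [0, 0, 0, 0, 0, 0, 0, 0, 0, 0, 0, 0, 0, 0, 0, 0, 0, 0, 0, 0, 0, 0, 0, 0, 0, 0, 0, 0, 0, 0, 0, 0]}}

```text
time_s: 19.15
tcp_pos: [0.3818, -0.2304, 0.2463]
orientation: [[0.89, -0.457, -0.0], [-0.457, -0.89, 0.0], [-0.0, 0.0, -1.0]]
contact_force: [0.6, -1.0, -0.1]
grip_width: 0.317
grasp_force: 66.5
```

```bash
python3 r.py
python3 - <<'E'
from h import *
a,V=cloud('scene'); b,W=cloud('top')
cv2.imwrite('pics/j.png',np.hstack([cv2.resize(a[60:310,180:400],None,fx=1.8,fy=1.8),cv2.resize(b[110:290,180:350],(397,450))])[...,::-1])
print(state()['qvel'].round(2))
E
```

```text
[ 0.38181432 -0.23039117  0.24628853] [ 0.61214423 -0.95048561 -0.12078769] 66.50932559743524 (array([-0.10285263]), array([0.01296258]), array([0.24628853]))
top -140 40 238.7 [-2.1 24. ]
top -130 70 236.5 [-2.7 23.5]
top -120 26 233.8 [-7.6  8.3]
top -50 9 216.2 [-0.9  3.1]
top -40 22 213.9 [-0.4  9. ]
top -30 30 211.3 [ 0.1 13.4]
top -20 49 209.2 [-0.2 21.4]
top -10 50 206.4 [ 0.2 21.4]
top 0 47 203.4 [ 1.1 21.8]
top 10 26 201.5 [ 0.8 22.7]
scene -140 23 237.9 [-2.7 18.1]
scene -130 11 235.9 [-2.7  9. ]
scene -120 11 234.1 [-2.4 23. ]
scene -110 5 232.2 [17.3 26.8]
scene -90 9 226.1 [-1.7 10.9]
scene -80 11 224.0 [-0.5 15.8]
scene -70 14 221.7 [-0.8 21.1]
scene -60 12 219.4 [-0.1 17.8]
scene -50 15 216.6 [-0.2 21.5]
scene -40 14 213.9 [-0.5 24.9]
scene -30 13 211.3 [ 0.4 22. ]
scene -20 14 209.4 [ 0.2 25.3]
scene -10 14 206.8 [ 1.3 20.9]
scene 0 11 204.6 [ 1.3 25.2]
[ 0.05  0.01 -0.07  0.11 -0.    0.09 -0.06]
```

View pics/j.png

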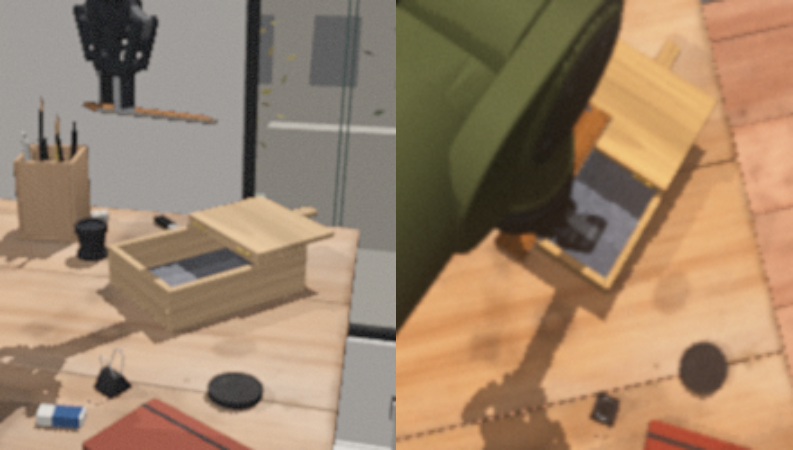

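The ruler hangs in the gripper between (85,105) and (215,122) in the left half. Its lowest point is about 195 mm above the desk. The lid lies flat back, and the loupe, lens cap, clip and stick have not moved. I'm handing the job in.

```bash
python3 -c "
from station import finish_job; print(finish_job())"
```

```text
the job is handed in; nothing more can be done
None
```

The job is handed in after about 20 s: the lid is folded right back and the ruler is held still, about 19 cm above the desk at its lowest, with the bystanders where they were; the tab slipped from the jaws when the lid was upright, so I pushed the lid back from the front with closed fingers.

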